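Ready the bench dispenser: pan under the spout, dose wheel on 6

ROBOT

A 6-joint arm with a two-finger parallel gripper is mounted at the origin on a cart in front of the work surface, level with it; the furniture and walls round the work are solid. World frame = base frame: x ahead of the robot, y to its left, z up, the work surface at z = 0. Lengths are in m, angles in rad, forces in N, time in s.
With the tool pointing down it reaches from about 0.35 to 0.775 m from the base axis. Payload 7.3 kg.
Tool frame: the origin (TCP) lies at the very end of the fingers, on their centre line; the grasp point (between the pads) lies 19 mm behind it; z points along the fingers, x is the direction in which the jaws open and shut, and the axes are right-handed (so a half turn about z gives the same grasp; the last joint's range is limited). The gripper opens to 92 mm and grips with 3 to 60 N. Pads are 19 mm wide; open, the fingers measure 130 mm over their backs; the gripper's body (75 mm by 190 mm) begins 47 mm behind the grasp point.
Start: joints at [1.11, 0.342, 1.524, -0, 1.275, -0.146], TCP at [0.163, 0.499, 0.227] pointing down, gripper open.
Joint ranges: [-2.53, 2.53], [-0.77, 2.02], [0.04, 2.7], [-1, 4.14], [0.28, 2.66], [-3.11, 3.11]. Speed limits (rad/s): [2.57, 2.57, 3.14, 3.14, 3.14, 3.14].

INTERFACE

Orientations are given as a unit quaternion [w, x, y, z].
In Python, from rig import * gives the robot as it stands. The module is installed in compiled form; this text tells all that it offers.
- The arm moves only by the shell command python3 -m pendant 'ROWS'. ROWS is JSON, a list of rows, each a list of 7 numbers: the shift along the tool's x, y, z normalised to -1 to 1, where 1 is 0.03 m, then the turn, a rotation vector about the tool's x, y, z normalised to -1 to 1, where 1 is 4 degrees, then the opening, from -1 (shut) to 1 (fully open). A call has 1 to 10 rows; each row shifts and turns the commanded pose from where the row before left it, along the tool's axes as they then stand; what a row does not reach is not made up. A row lasts 1/10 s, in which the tool goes at most 50 mm and 8.59 degrees, less where a joint would pass 70% of its speed; a pose out of reach is approached as far as the arm can. A call with a number of a shift or a turn outside -1 to 1 is refused whole. A call with a gripper value outside its range is refused whole. The fingers move at their own pace and stop on an object; the grip force is fixed at half the most. Time passes only in rows, so rows that do not move let the fingers close. It gives the time, the measured TCP pose, the force and the opening at its end, in the units of the state.
- get_obs(): the state, without advancing time (a new reading comes with each control period).
- snapshot(name): name is "scene" or "top" or "wrist"; returns a dict with "frame" (384x512x3 uint8, blue, green, red), "fx", "fy", "cx", "cy" (pixels), "origin" and "rotation" of the camera in the world. Camera axes: x right, y down, z forward; pixel columns grow to the right and rows downward; lengths in m; the calibration is good to about 2 mm. A picture is of the moment at which its call begins. There is no depth.
- hand_in(): hands the job in, once; it reports no verdict.
The state is a dict: "time_s": time; "qpos": joint angles; "qvel": joint speeds; "effort": joint torques, N m; "tool_pos": TCP position; "tool_rot": TCP orientation; "force": force on the tool from outside, world axes, zero at the start; "torque": the same for the moment, N m; "opening": finger opening in m.
Only numpy, scipy, OpenCV 4.12 (cv2) and the standard library are available. Lean on these libraries where they do the work, as an engineer would, in place of code of your own. Each camera call takes 0.05 s, during which the arm holds its last target.

TASK

Get the bench dispenser ready for the next dose: slide the aluminium pan along the bench, without lifting it, until it stands centred under the dispenser's spout, and set the numbered dose wheel on top of the dispenser to 6. The wheel is locked until it is pressed down: press it no harder than a firm thumb would (never push any part of the dispenser hard), roll it while it is held down, and at the end let it spring back up, locked on the 6. Leave the other things on the bench where they are.

Things in the scene. Friction and masses are not known exactly. Their poses are not given: they have to be found in the camera images.
- dispenser: Bench dispenser, fixed: white box with aluminium top plate, 150 (x) x 160 (y) x 88 mm high; numbered wheel in its top, valve head and bent steel spout on its left (+y) side. Origin: centre of its underside; x to its back, y to its left, z up. The wheel's black bezel, with an index mark either side, reaches 91 mm height. The valve head ends at y 99 mm.
- spout_tip (a point): Mouth of the spout, 62 mm above the bench, at -45, 162, 62 mm in the dispenser's frame. The spout is a tube of 8 to 12 mm diameter: it rises from the valve head (x -45, y 88 mm) to 147 mm height, runs level to the left and turns straight down to this point. Below it is bare bench.
- wheel_top (a point): Nominal top of the numbered wheel, above its axle, mid-width: -30, 0, 108 mm in the dispenser's frame, fixed to it. The wheel's bracket is adjustable in height: its real top stands up to 7 mm higher or lower, to be found by touch. Right of it (y -19 to -1 mm) is the ribbed grey thumb rim, 64 mm diameter, for the finger; left (y -1 to 18 mm) the white numeral band, 61 mm.
- dose_wheel (a joint): Turn of the numbered wheel, rad: 0 with 0 at the top between the index marks, pi/5 more per numeral (6 is 3.770); stops just beyond 0 and 9. Axle level, along the dispenser's y. Grows as the top is rolled to the dispenser's +x, away from the robot: 20 mm along the thumb rim per numeral. Starts on 1, 2 or 3 (rarely hung halfway). Let up between two numbers, it turns to the nearer.
- wheel_press (a joint): How far the numbered wheel is pressed down from its raised height, m: 0 up, held on its number by a roller in one of ten notches; 0.0045 or more free to turn; 0.008 against its stop. A spring lifts it: it yields at about 2.5 N and takes 1.5 N more per mm, so about 9.5 N frees it and 14.5 N brings it to the stop; 11 to 13 N is right for rolling.
- pan: Shallow round aluminium sample pan (a nested stack, one rigid piece of 20 to 45 g), 95 mm across and 16 mm high, too wide for most grippers. Stands on the bench to the left of the dispenser. Origin: centre of its underside.
- lab_timer: Bystander: bench timer lying on its back, 62 x 66 x 17 mm, in front of the dispenser. Origin: centre of its underside.
- cup: Bystander: white porcelain cup, 42 mm across, 40 mm high, behind the spout. Origin: centre of its underside.
- driver: Bystander: small red screwdriver, 18 x 144 x 16 mm, lying on the stone slab to the right. Origin: centre of its underside.
- petri: Bystander: glass petri dish with its cover, 86 mm across, 14 mm high, on the stone slab to the right. Origin: centre of its underside.

How it is judged:
By the outcome, as a careful person would: the job done as asked, in the order asked, and still so for the second after the job is handed in, with the robot touching nothing.
It also fails if it takes over 61 s, if anything falls off the work surface, if the arm or the gripper's body presses on something with over 40 N, if the wrist force passes 120 N, or if a joint passes its speed limit or range.

## Working session

There is one attempt and no reset: what is moved stays moved. The work goes in short steps, Python scripts to look and compute and a shell command to move; the robot and the scene stay as the last step left them, time stands still between calls to the robot, and variables do not carry over. Pictures are saved under pics/ and viewed, and the job is handed in when it is done.

```bash
mkdir -p pics; ls; python3 - <<'E'
from rig import *
import cv2
o=get_obs()
print({k:(v if isinstance(v,(int,float)) else [round(float(x),4) for x in v]) for k,v in o.items()})
for n in ["scene","top","wrist"]:
    s=snapshot(n); cv2.imwrite(f"pics/{n}0.png",s["frame"])
    print(n,s["fx"],s["fy"],s["cx"],s["cy"],s["origin"],s["rotation"])
E
```

```text
pics
{'time_s': 0.0, 'qpos': [1.11, 0.3427, 1.525, -0.0, 1.2754, -0.146], 'qvel': [0.0009, -0.0002, -0.0007, 0.0008, 0.0006, 0.0002], 'effort': [-0.0012, -43.1252, -24.4217, 0.0717, 0.0561, -0.0002], 'tool_pos': [0.1624, 0.4988, 0.226], 'tool_rot': [0.0004, 0.8092, 0.5875, -0.0007], 'force': [-0.1644, -0.7436, 0.5581], 'torque': [0.004, -0.0187, -0.0093], 'opening': 0.09150865986997829}
scene 408.3205606315216 408.3205606315216 258.7942096975277 194.95184632421496 [-0.29898644 -0.5013502   0.70339995] [-0.40569765  0.74102579 -0.47610622  0.24415785]
top 497.23970663174947 497.23970663174947 250.82728963759973 198.76988608529578 [ 0.3137565  -0.08667743  1.48221536] [-0.06216685  0.71016418 -0.69957332  0.0489826 ]
wrist 316.7374997624244 316.7374997624244 255.57382951496717 184.96823200520686 [0.09090751 0.52180774 0.38650063] [0.11330727 0.80109886 0.58203257 0.08148714]
```

View pics/scene0.png

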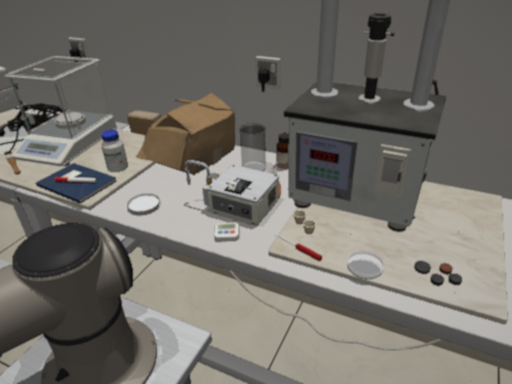

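View pics/top0.png

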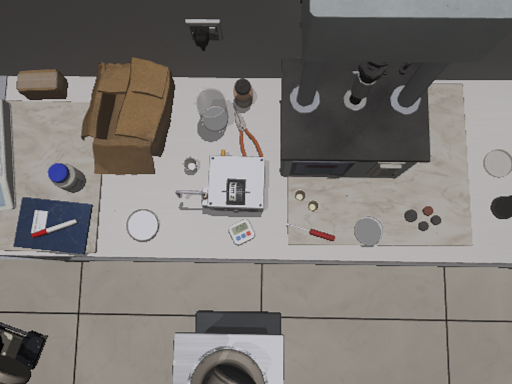

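View pics/wrist0.png

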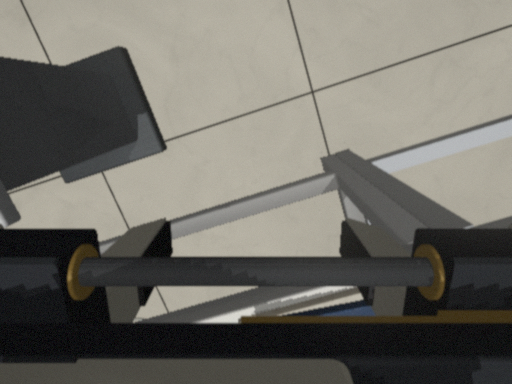

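The top view shows the dispenser at about (236,183), the pan at (143,225), the cup at (191,166), the timer at (241,232), and the spout running from (207,200) to (180,193). Next I'll zoom in and measure.

```bash
cat > h.py <<'E'
from rig import *
import cv2, numpy as np
from scipy.spatial.transform import Rotation as R
def rot(q): return R.from_quat([q[1],q[2],q[3],q[0]])
def ray(s,u,v):
    d=np.array([(u-s["cx"])/s["fx"],(v-s["cy"])/s["fy"],1.0]); return rot(s["rotation"]).apply(d)
def onz(s,u,v,z):
    d=ray(s,u,v); o=np.array(s["origin"]); return o+d*(z-o[2])/d[2]
def proj(s,p):
    c=rot(s["rotation"]).inv().apply(np.array(p)-np.array(s["origin"])); return np.array([s["cx"]+s["fx"]*c[0]/c[2], s["cy"]+s["fy"]*c[1]/c[2]])
def crop(s,x0,y0,x1,y1,f,name):
    cv2.imwrite("pics/"+name+".png",cv2.resize(s["frame"][y0:y1,x0:x1],None,fx=f,fy=f,interpolation=cv2.INTER_CUBIC))
E
python3 - <<'E'
from h import *
s=snapshot("top"); crop(s,110,140,270,260,5,"top1")
c=snapshot("scene"); crop(c,110,140,310,260,4,"scene1")
# top plate: contour
for n,q in(("top",s),("scene",c)):
    import pickle; pickle.dump({k:np.array(v) for k,v in q.items()},open(n+".pkl","wb"))
E
```

```text
(no output)
```

View pics/top1.png

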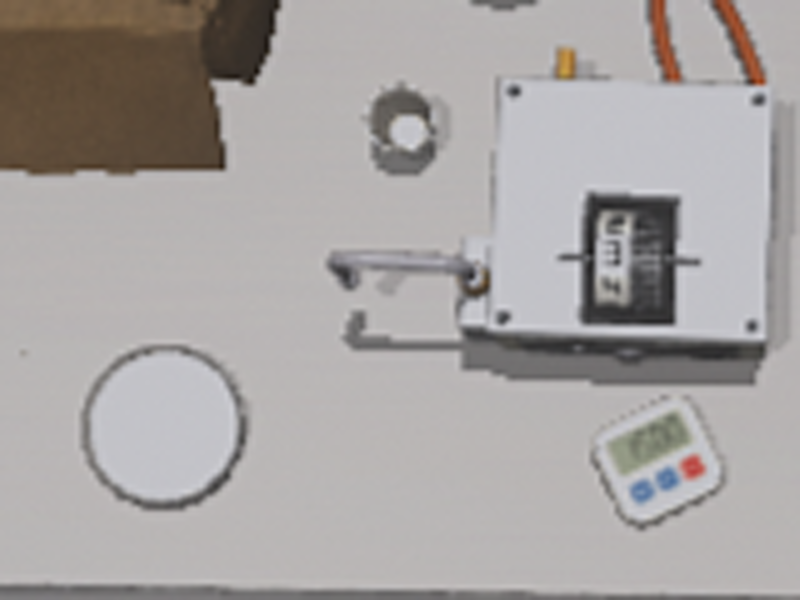

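View pics/scene1.png

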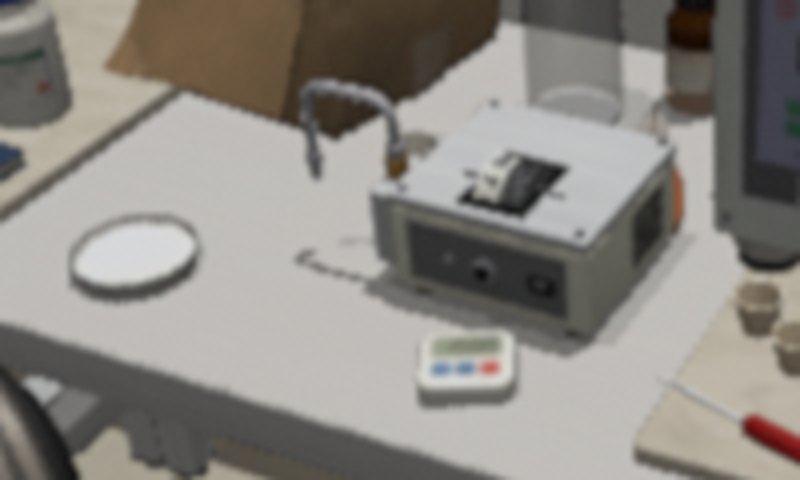

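```bash
python3 - <<'E'
from h import *
import pickle
s=pickle.load(open("top.pkl","rb")); f=s["frame"]
hsv=cv2.cvtColor(f,cv2.COLOR_BGR2HSV)
print(hsv[150:210:6,215],hsv[225,143],hsv[225,170])
for T in (200,205,210,215):
    m=((hsv[...,2]>=T)&(hsv[...,1]<30)).astype(np.uint8)
    cs,_=cv2.findContours(m,cv2.RETR_EXTERNAL,cv2.CHAIN_APPROX_NONE)
    for c in cs:
        a=cv2.contourArea(c)
        if a<400: continue
        x,y,w,h=cv2.boundingRect(c)
        if x<110 or x>275 or y<140 or y>260: continue
        r=cv2.minAreaRect(c); print(T,a,r)
        if w>45: 
            P=np.array([onz(s,*p,0.088) for p in cv2.boxPoints(r)]); print(P.round(4), P.mean(0)); 
            print([np.linalg.norm(P[i]-P[i-1]).round(4) for i in range(4)])
        else:
            (u,v),ax,an=cv2.fitEllipse(c); 
            for z in(0.016,): print("pan",onz(s,u,v,z), ax, onz(s,u-ax[0]/2,v,z)[:2]-onz(s,u+ax[0]/2,v,z)[:2])
# screws
P={"bl":(514,91),"br":(759,99),"fr":(752,326),"fl":(504,317)}
W={k:onz(s,110+(u+.0)/5,140+v/5,0.088) for k,(u,v) in P.items()}
for k in W: print(k,W[k].round(4))
print("mean",np.mean(list(W.values()),0), [np.degrees(np.arctan2(*(W[a]-W[b])[1::-1])) for a,b in(("bl","fl"),("br","fr"))],[np.degrees(np.arctan2(*(W[a]-W[b])[1::-1])) for a,b in(("bl","br"),("fl","fr"))])
print("spout shadow etc; marks", [onz(s,110+u/5,140+v/5,0.089).round(4) for u,v in((560,257),(700,262))])
E
```

```text
[[  0   3 182]
 [120   7 194]
 [120   8 200]
 [120   6 199]
 [120   8 200]
 [120   6 199]
 [120   6 199]
 [125   8 199]
 [125   8 199]
 [120   6 201]] [120   6 200] [173   5 186]
200 565.5 ((142.5, 224.5), (27.0, 27.0), 0.0)
pan [0.46318353 0.2633122  0.016     ] (26.406047821044922, 27.394145965576172) [-0.00114776  0.07880168]
bl [0.6516 0.0527 0.088 ]
br [ 0.6486 -0.0885  0.088 ]
fr [ 0.5167 -0.0862  0.088 ]
fl [0.5199 0.0547 0.088 ]
mean [ 0.58422234 -0.0168155   0.088     ] [np.float64(-0.8468540464122408), np.float64(-0.9810527900320755)] [np.float64(88.78214212894022), np.float64(88.69386718743657)]
spout shadow etc; marks [array([0.5548, 0.0236, 0.089 ]), array([ 0.5529, -0.0561,  0.089 ])]
```

```bash
python3 - <<'E'
from h import *
import pickle
s=pickle.load(open("top.pkl","rb")); f=s["frame"]
hsv=cv2.cvtColor(f,cv2.COLOR_BGR2HSV)
H,S,V=cv2.split(hsv)
m=((V>=191)&(V<230)&(H>110)&(H<135)).astype(np.uint8)
cs,_=cv2.findContours(m,cv2.RETR_EXTERNAL,cv2.CHAIN_APPROX_NONE)
for c in cs:
    a=cv2.contourArea(c)
    if a<300: continue
    x,y,w,h=cv2.boundingRect(c)
    if x<110 or x>275 or y<140 or y>260: continue
    r=cv2.minAreaRect(c); print(a,r)
    P=np.array([onz(s,*p,0.088 if w>40 else .016) for p in cv2.boxPoints(r)]); print(P.round(4), P.mean(0))
# pan outer: dark rim
g=cv2.cvtColor(f,cv2.COLOR_BGR2GRAY).astype(float)
# radial: outer edge of dark rim around centre
pts=[];pin=[]
for t in np.linspace(0,2*np.pi,72,endpoint=False):
    r=np.arange(8,26,.25); u=142.8+r*np.cos(t); v=224.8+r*np.sin(t)
    p=cv2.remap(g.astype(np.float32),u.astype(np.float32)[None],v.astype(np.float32)[None],cv2.INTER_CUBIC)[0]
    k=p.argmin(); base=185
    j=k
    while j<len(r)-1 and p[j]<(p[k]+p[-1])/2: j+=1
    pts.append((u[j],v[j]))
pts=np.array(pts,np.float32); e=cv2.fitEllipse(pts); print(e, onz(s,*e[0],0.012), onz(s,*e[0],0.016),"diam",[ax*1.466/497 for ax in e[1]])
E
```

```text
595.5 ((142.5, 225.0), (28.0, 27.0), 90.0)
[[0.5043 0.306  0.016 ]
 [0.5054 0.2251 0.016 ]
 [0.4219 0.2212 0.016 ]
 [0.4207 0.3014 0.016 ]] [0.46306303 0.26343904 0.016     ]
1912.5 ((233.2062225341797, 181.05026245117188), (59.69820022583008, 50.28969955444336), 2.385944128036499)
[[ 0.5152  0.0786  0.088 ]
 [ 0.6617  0.0772  0.088 ]
 [ 0.6565 -0.0949  0.088 ]
 [ 0.5104 -0.0908  0.088 ]] [ 0.58595812 -0.00746448  0.088     ]
((142.36178588867188, 224.96633911132812), (33.21063232421875, 33.87547302246094), 44.621803283691406) [0.46337888 0.26478418 0.012     ] [0.4629718  0.26382796 0.016     ] diam [0.09796134202677, 0.0999224214304381]
```

```bash
cat >> h.py <<'E'
def disp(p,yaw=-1.1,c=(0.5842,-0.0168)):
    a=np.radians(yaw); return np.array([c[0]+p[0]*np.cos(a)-p[1]*np.sin(a), c[1]+p[0]*np.sin(a)+p[1]*np.cos(a), p[2]])
def go(target,yawx=None):
    "tool-axes delta (units of 0.03 m) and turn about tool z (units of 4 deg) from measured pose"
    o=get_obs(); Rm=rot(o["tool_rot"]); d=Rm.inv().apply(np.array(target)-o["tool_pos"])
    x=Rm.apply([1,0,0]); y0=np.degrees(np.arctan2(x[1],x[0]))
    print("t",round(o["time_s"],2),"pos",np.round(o["tool_pos"],4),"tilt",np.round(Rm.apply([0,0,1]),4),"xyaw",round(y0,2),"F",np.round(o["force"],2),"open",round(o["opening"],4))
    print("units",np.round(d/0.03,3), "" if yawx is None else "turn z units %.3f"%(-(yawx-y0)/4))
E
python3 - <<'E'
from h import *
import pickle
s=pickle.load(open("top.pkl","rb"));c=pickle.load(open("scene.pkl","rb"))
t=disp([-.045,.162,.062]); print("tip",t, "top px",(proj(s,t)-[110,140])*5,"scene px",(proj(c,t)-[110,140])*4)
for p in ([-.045,.162,.147],[-.03,0,.108],[-.03,-.01,.108],[.075,.08,.088],[-.075,-.08,.088],[-.075,.08,.088]):
    t=disp(p); print(p,t.round(4),(proj(s,t)-[110,140])*5,(proj(c,t)-[110,140])*4)
print("cup",onz(s,191.3,166,.04),"pan scene",onz(c,110+134/4,140+252/4,.016))
u=np.array([.079,-.118]);u/=np.linalg.norm(u);print(u,np.degrees(np.arctan2(u[0],-u[1])))
go([.425,.320,.226],33.8)
E
```

```text
tip [0.54231828 0.14603403 0.062     ] top px [352.31187065 283.31769511] scene px [314.78478481 175.72695992]
[-0.045, 0.162, 0.147] [0.5423 0.146  0.147 ] [327.87281972 258.27728809] [300.70789776  75.46474955]
[-0.03, 0, 0.108] [ 0.5542 -0.0162  0.108 ] [628.32900238 253.10182682] [510.79690164 159.81699942]
[-0.03, -0.01, 0.108] [ 0.554  -0.0262  0.108 ] [646.11456824 253.67265303] [523.32111082 162.86518913]
[0.075, 0.08, 0.088] [0.6607 0.0617 0.088 ] [498.82649714  75.42782127] [487.20513453  95.33160645]
[-0.075, -0.08, 0.088] [ 0.5077 -0.0953  0.088 ] [767.95912966 342.03673738] [584.59217628 242.84796791]
[-0.075, 0.08, 0.088] [0.5107 0.0646 0.088 ] [486.00958004 332.76951211] [382.39788194 190.1810892 ]
cup [0.6386756 0.1208901 0.04     ] pan scene [0.45744954 0.25776935 0.016     ]
[ 0.55632423 -0.83096531] 33.801973203045996
t 0.25 pos [0.1625 0.4991 0.2264] tilt [-3.e-04 -6.e-04 -1.e+00] xyaw 71.96 F [-0.28 -0.17 -0.66] open 0.0923
units [-2.965 10.169  0.014] turn z units 9.540
```

```bash
python3 -m pendant '[[0,0,0,0,0,0.954,-0.13],[0,0,0,0,0,0.954,-0.13],[0,0,0,0,0,0.954,-0.13],[0,0,0,0,0,0.954,-0.13],[0,0,0,0,0,0.954,-0.13],[0,0,0,0,0,0.954,-0.13],[0,0,0,0,0,0.954,-0.13],[0,0,0,0,0,0.954,-0.13],[0,0,0,0,0,0.954,-0.13],[0,0,0,0,0,0.954,-0.13]]'; python3 -c "
from h import *
go([.425,.320,.150],33.8)"
```

```text
time_s: 1.25
tool_pos: [0.1625, 0.4991, 0.2266]
tool_rot: [0.0, 0.957, 0.289, -0.0]
force: [-0.4, 0.6, 0.1]
opening: 0.0401
t 1.25 pos [0.1625 0.4991 0.2266] tilt [-1.e-04 -3.e-04 -1.e+00] xyaw 33.64 F [-0.41  0.63  0.11] open 0.0401
units [3.977 9.818 2.553] turn z units -0.039
```

```bash
python3 -m pendant '[[0.4,0.98,0.25,0,0,0,-0.13],[0.4,0.98,0.25,0,0,0,-0.13],[0.4,0.98,0.25,0,0,0,-0.13],[0.4,0.98,0.25,0,0,0,-0.13],[0.4,0.98,0.25,0,0,0,-0.13],[0.4,0.98,0.25,0,0,0,-0.13],[0.4,0.98,0.25,0,0,0,-0.13],[0.4,0.98,0.25,0,0,0,-0.13],[0.4,0.98,0.25,0,0,0,-0.13],[0.4,0.98,0.3,0,0,0,-0.13]]'; python3 -c "
from h import *
w=snapshot('wrist'); cv2.imwrite('pics/w1.png',w['frame'])
s=snapshot('top'); crop(s,110,140,270,260,5,'top2')
go([.425,.320,.05],33.8)
print(proj(w,[.463,.264,.016]),proj(w,disp([-.045,.162,.062])))"
```

```text
time_s: 2.25
tool_pos: [0.4269, 0.3209, 0.15]
tool_rot: [-0.0, 0.957, 0.291, 0.0]
force: [-0.2, -0.6, 0.4]
opening: 0.04
t 2.35 pos [0.4281 0.3194 0.1489] tilt [-7.0e-04 -1.3e-03 -1.0e+00] xyaw 33.6 F [-0.3   0.65 -0.77] open 0.0401
units [-0.071 -0.076  3.298] turn z units -0.051
[254.55028099 239.06689689] [254.76731602 388.96454064]
```

View pics/w1.png

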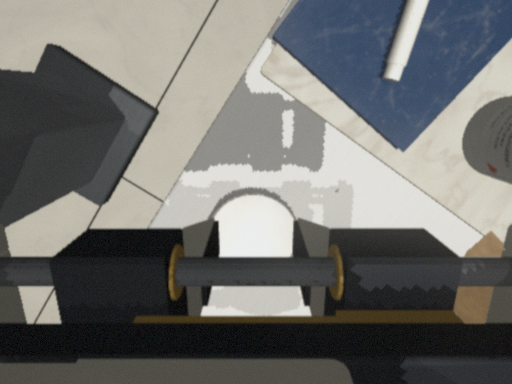

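View pics/top2.png

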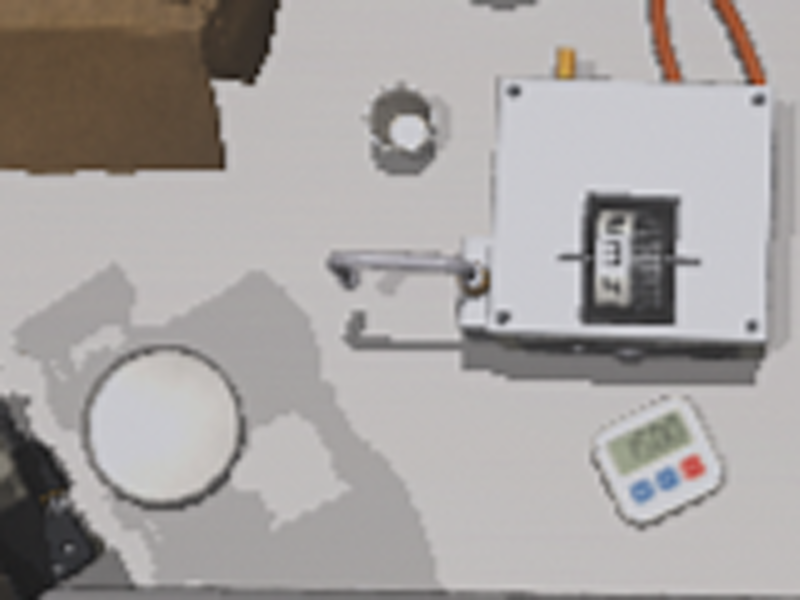

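```bash
python3 -m pendant '[[-0.07,-0.08,0.8,0,0,-0.05,-0.13],[0,0,0.9,0,0,0,-0.13],[0,0,0.9,0,0,0,-0.13],[0,0,0.9,0,0,0,-0.13],[0,0,0.7,0,0,0,-0.13],[0,0,0.4,0,0,0,-0.13],[0,0,0.15,0,0,0,-0.13],[0,0,0,0,0,0,-0.13]]'; python3 -c "
from h import *
u=np.array([.5563,-.8310]); t=disp([-.045,.162,.062])[:2]-0.0526*u; print(t)
go([*t,.006],33.8)"
```

```text
time_s: 3.15
tool_pos: [0.4226, 0.3228, 0.0078]
tool_rot: [-0.0, 0.956, 0.293, -0.0]
force: [-0.8, -0.0, 0.3]
opening: 0.0399
[0.5130569  0.18974463]
t 3.15 pos [0.4226 0.3228 0.0078] tilt [-1.e-04  0.e+00 -1.e+00] xyaw 34.02 F [-0.77 -0.05  0.26] open 0.0399
units [0.017 5.361 0.059] turn z units 0.054
```

```bash
python3 -m pendant '[[0,0.3,0.03,0,0,0,-0.13],[0,0.3,0,0,0,0,-0.13],[0,0.3,0,0,0,0,-0.13],[0,0.3,0,0,0,0,-0.13],[0,0.3,0,0,0,0,-0.13],[0,0.3,0,0,0,0,-0.13],[0,0.3,0,0,0,0,-0.13],[0,0.3,0,0,0,0,-0.13],[0,0.3,0,0,0,0,-0.13],[0,0.3,0,0,0,0,-0.13]]'; python3 -m pendant '[[0,0.3,0,0,0,0,-0.13],[0,0.3,0,0,0,0,-0.13],[0,0.25,0,0,0,0,-0.13],[0,0.2,0,0,0,0,-0.13],[0,0.1,0,0,0,0,-0.13],[0,0,0,0,0,0,-0.13]]'; python3 -c "
from h import *
s=snapshot('top'); crop(s,110,140,270,260,5,'top3')
c=snapshot('scene'); crop(c,110,140,270,260,5,'scene3')
w=snapshot('wrist'); cv2.imwrite('pics/w3.png',w['frame'])
go([.5131,.1897,.006],33.8)"
```

```text
time_s: 4.15
tool_pos: [0.4735, 0.2473, 0.0068]
tool_rot: [-0.0, 0.956, 0.292, -0.0]
force: [0.2, 0.6, 1.0]
opening: 0.0399
time_s: 4.75
tool_pos: [0.4926, 0.219, 0.0068]
tool_rot: [-0.0, 0.956, 0.292, 0.0]
force: [0.8, -0.3, 0.3]
opening: 0.0397
t 4.9 pos [0.4922 0.2195 0.0068] tilt [-1.e-04  1.e-04 -1.e+00] xyaw 34.02 F [ 0.62 -0.44  0.6 ] open 0.0401
units [0.023 1.213 0.027] turn z units 0.055
```

View pics/top3.png

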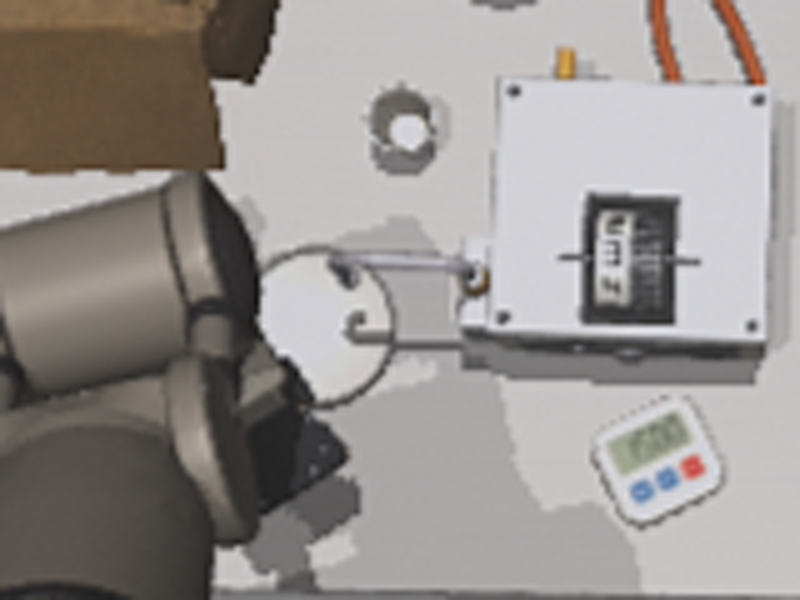

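View pics/scene3.png

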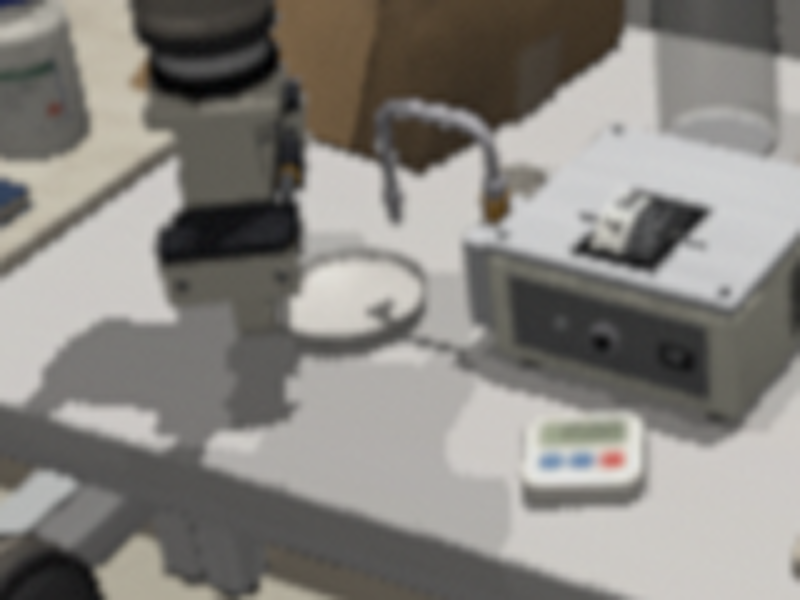

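```bash
python3 - <<'E'
from h import *
s=snapshot("top")
print(onz(s,110+315/5,140+326.5/5,.014))
for r in (.0475,):
  for c in ([.5215,.1758],):
    for a in (0,-45,-90): print(a,(proj(s,[c[0]+r*np.cos(np.radians(a)),c[1]+r*np.sin(np.radians(a)),.016])-[110,140])*5)
print((proj(s,[.5423-.0475,.146,.016])-[110,140])*5,(proj(s,[.5423+.0475,.146,.016])-[110,140])*5,(proj(s,[.5423,.146-.0475,.016])-[110,140])*5)
E
```

```text
[0.52356742 0.17527338 0.014     ]
0 [316.64755695 251.14008132]
-45 [371.55017856 274.73559361]
-90 [392.6800457 330.5239155]
[361.43017999 374.48828301] [367.42711122 217.7389533 ] [443.60918414 296.79233538]
```

```bash
python3 -m pendant '[[0,0.2,0,0,0,0,-0.13],[0,0.25,0,0,0,0,-0.13],[0,0.25,0,0,0,0,-0.13],[0,0.2,0,0,0,0,-0.13],[0,0.15,0,0,0,0,-0.13],[0,0.08,0,0,0,0,-0.13],[0,0.04,0,0,0,0,-0.13],[0,0,0,0,0,0,-0.13]]'; python3 -c "
from h import *
s=snapshot('top'); crop(s,110,140,270,260,5,'top4')
c=snapshot('scene'); crop(c,110,140,270,260,5,'scene4')
go([.5131,.1897,.006],33.8)"
```

```text
time_s: 5.75
tool_pos: [0.5121, 0.1901, 0.0068]
tool_rot: [-0.0, 0.956, 0.292, 0.0]
force: [-0.6, 0.0, -0.0]
opening: 0.0398
t 5.85 pos [0.5119 0.1903 0.0068] tilt [-0.e+00  1.e-04 -1.e+00] xyaw 34.01 F [0.97 0.18 0.25] open 0.0401
units [0.022 0.04  0.027] turn z units 0.054
```

View pics/top4.png

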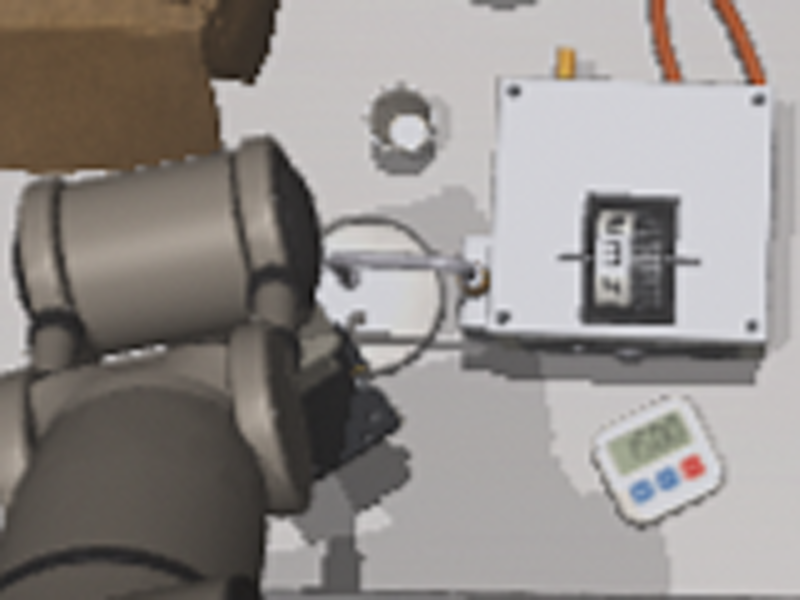

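View pics/scene4.png

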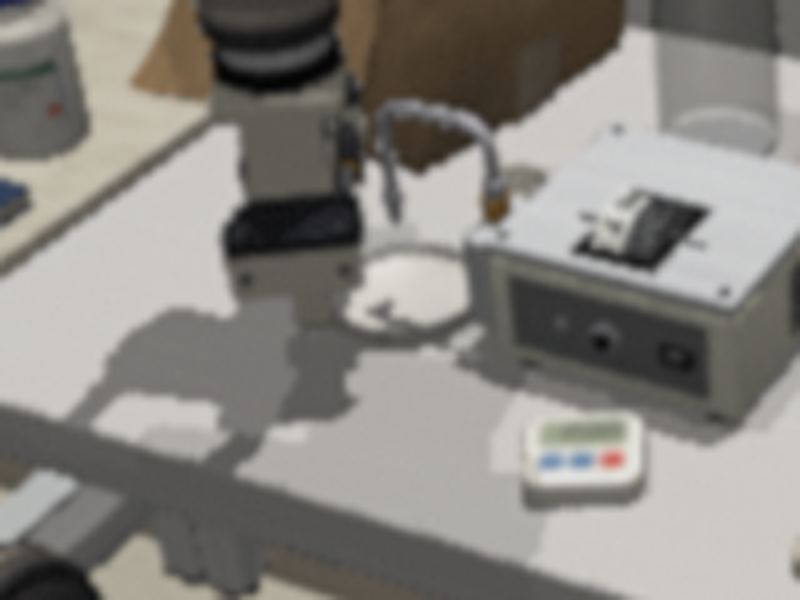

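```bash
python3 -m pendant '[[0,-0.2,0,0,0,0,-0.13],[0,-0.6,0,0,0,0,-0.13],[0,-1,0,0,0,0,-0.13],[0,-1,-0.3,0,0,0,-0.13],[0,-0.7,-1,0,0,0,-0.3],[0,0,-1,0,0,0,-0.6],[0,0,-1,0,0,0,-1],[0,0,-1,0,0,0,-1],[0,0,-1,0,0,0,-1],[0,0,-1,0,0,0,-1]]'; python3 - <<'E'
from h import *
s=snapshot('top'); crop(s,110,140,270,260,5,'top5')
c=snapshot('scene'); crop(c,110,140,270,260,5,'scene5')
import pickle; pickle.dump({k:np.array(v) for k,v in s.items()},open("top5.pkl","wb"))
go([.5131,.1897,.2],33.8)
E
```

```text
time_s: 6.85
tool_pos: [0.4525, 0.2777, 0.1971]
tool_rot: [-0.0, 0.956, 0.293, -0.0]
force: [0.5, 0.1, -0.3]
opening: 0.0009
t 6.95 pos [0.4548 0.2786 0.2001] tilt [ 0.0075  0.0034 -1.    ] xyaw 34.04 F [ 0.22 -0.33  0.1 ] open 0.0001
units [-0.047  3.543  0.007] turn z units 0.060
```

View pics/top5.png

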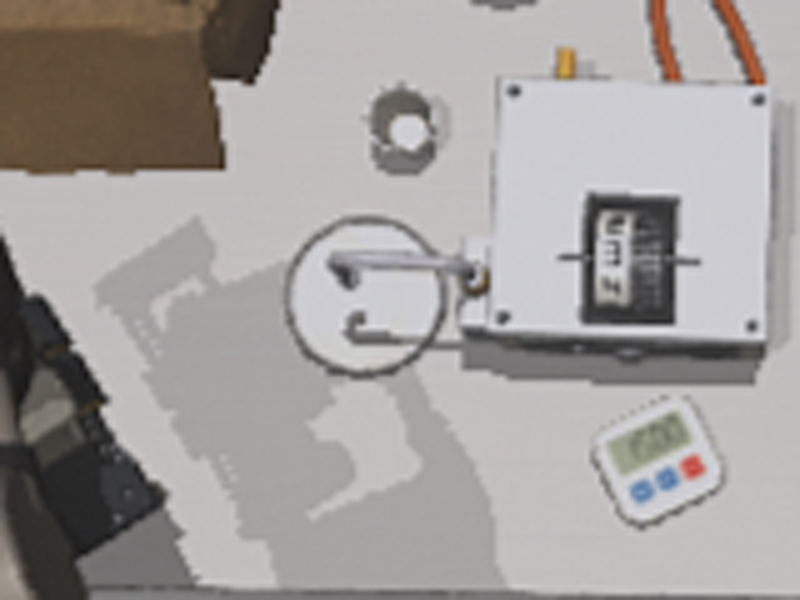

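View pics/scene5.png

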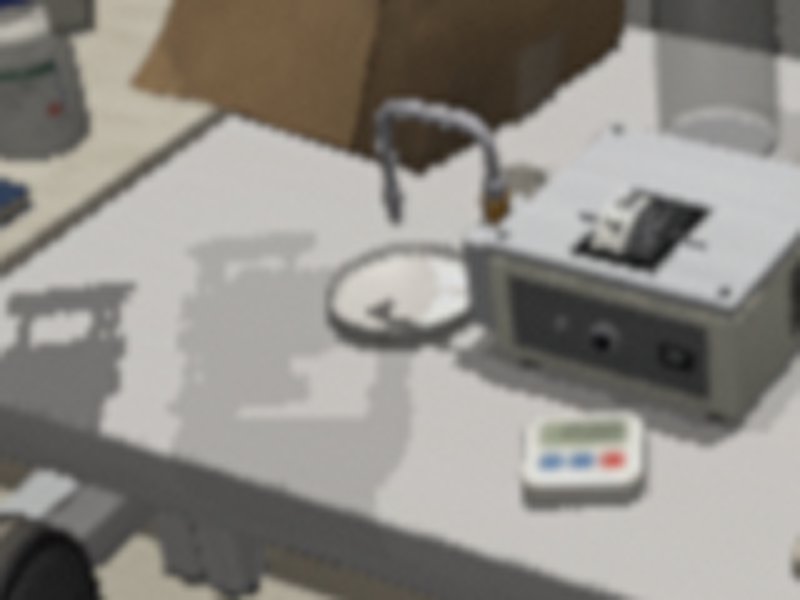

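```bash
python3 - <<'E'
from h import *
import pickle
s=pickle.load(open("top5.pkl","rb")); f=s["frame"][176:208,222:250]
f=cv2.rotate(f,cv2.ROTATE_90_CLOCKWISE)
cv2.imwrite("pics/dig.png",cv2.resize(f,None,fx=20,fy=20,interpolation=cv2.INTER_CUBIC))
c=snapshot("scene"); crop(c,222,172,258,200,20,"digs")
go([.54,-.02,.24],-1.1)
print(np.round(get_obs()["qpos"],3))
E
```

```text
t 7.0 pos [0.4538 0.2781 0.1977] tilt [ 0.004   0.0019 -1.    ] xyaw 34.03 F [-0.69  0.69 -0.9 ] open 0.0002
units [-3.173  9.843 -1.416] turn z units 8.784
[ 0.406  0.378  1.554  0.     1.205 -0.188]
```

View pics/dig.png

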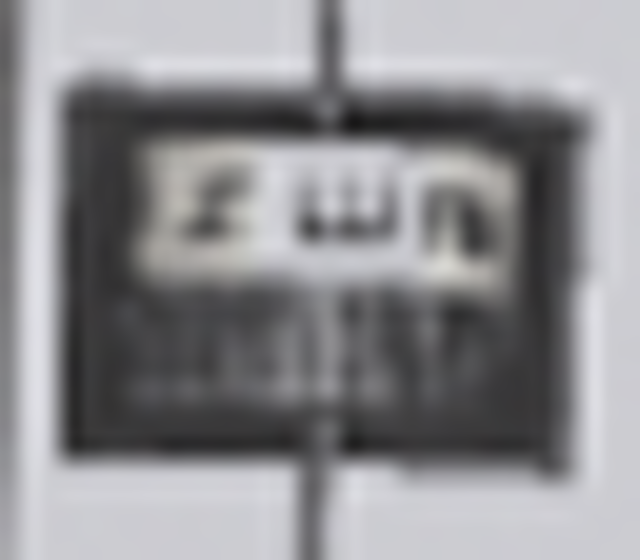

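View pics/digs.png

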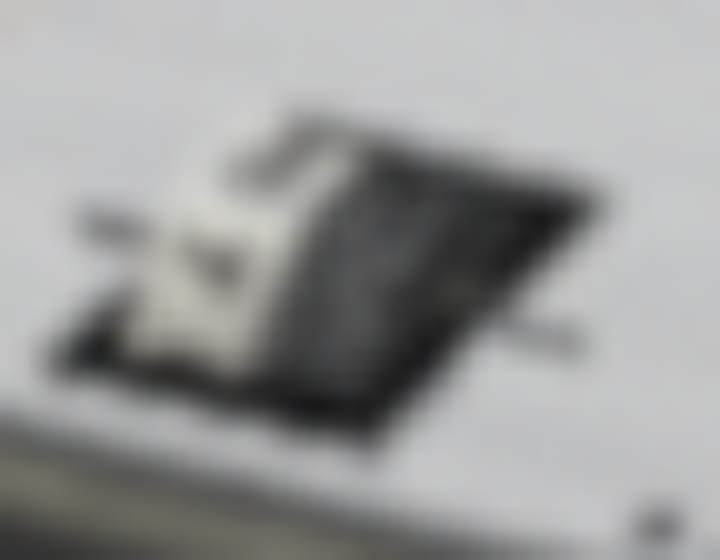

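The band reads 2, 3, 4 from top to bottom, with an upright 3 between the index marks. 4 comes next from the near side, which matches the stated direction. The wheel therefore starts on 3 and needs three numerals. The pan stands centred under the spout: measured (366,296) against the projected target (364,296) in the 5x crop.

```bash
python3 -m pendant '[[0,0,-0.4,0,0,0.976,-1],[0,0,-0.4,0,0,0.976,-1],[0,0,-0.4,0,0,0.976,-1],[0,0,-0.3,0,0,0.976,-1],[0,0,0,0,0,0.976,-1],[0,0,0,0,0,0.976,-1],[0,0,0,0,0,0.976,-1],[0,0,0,0,0,0.976,-1],[0,0,0,0,0,0.976,-1],[0,0,0,0,0,0,-1]]'; python3 -c "
from h import *
go([*disp([-.04,-.010,0])[:2],.24],-1.1)"
```

```text
time_s: 8.0
tool_pos: [0.4525, 0.2772, 0.2394]
tool_rot: [0.0, 1.0, -0.01, -0.001]
force: [-0.7, -0.2, -0.5]
opening: 0.0005
t 8.0 pos [0.4525 0.2772 0.2394] tilt [-2.4e-03 -9.0e-04 -1.0e+00] xyaw -1.15 F [-0.68 -0.18 -0.5 ] open 0.0005
units [ 3.253 10.046 -0.018] turn z units -0.013
```

```bash
python3 -m pendant '[[0.33,1,0,0,0,0,-1],[0.33,1,0,0,0,0,-1],[0.33,1,0,0,0,0,-1],[0.33,1,0,0,0,0,-1],[0.33,1,0,0,0,0,-1],[0.33,1,0,0,0,0,-1],[0.33,1,0,0,0,0,-1],[0.33,1,0,0,0,0,-1],[0.33,1,0,0,0,0,-1],[0.28,1,0,0,0,0,-1]]'; python3 -m pendant '[[0,0.046,0,0,0,0,-1],[0,0,0.6,0,0,0,-1],[0,0,1,0,0,0,-1],[0,0,1,0,0,0,-1],[0,0,0.7,0,0,0,-1],[0,0,0.4,0,0,0,-1],[0,0,0,0,0,0,-1],[0,0,0,0,0,0,-1]]'; python3 -c "
from h import *
w=snapshot('wrist'); cv2.imwrite('pics/w6.png',w['frame'])
c=snapshot('scene'); crop(c,180,140,300,230,6,'scene6')
go([*disp([-.04,-.010,0])[:2],.125],-1.1)"
```

```text
time_s: 9.0
tool_pos: [0.5447, -0.0256, 0.2398]
tool_rot: [-0.0, 1.0, -0.009, -0.001]
force: [-0.1, 0.2, -0.3]
opening: 0.0005
time_s: 9.8
tool_pos: [0.5452, -0.0257, 0.1304]
tool_rot: [-0.0, 1.0, -0.009, 0.0]
force: [0.2, -0.6, 0.7]
opening: 0.0003
t 9.9 pos [ 0.5456 -0.0259  0.1311] tilt [ 2.4e-03 -3.0e-04 -1.0e+00] xyaw -1.11 F [ 0.23 -0.82  0.95] open 0.0003
units [-0.053  0.004  0.202] turn z units -0.002
```

View pics/w6.png

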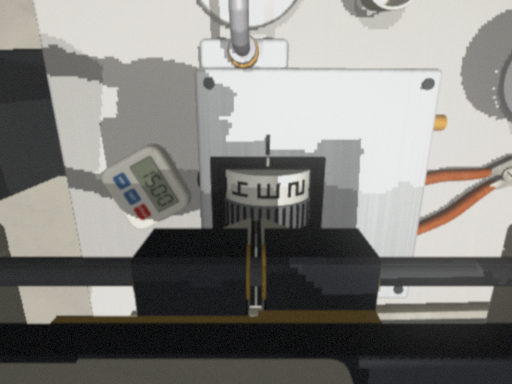

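View pics/scene6.png

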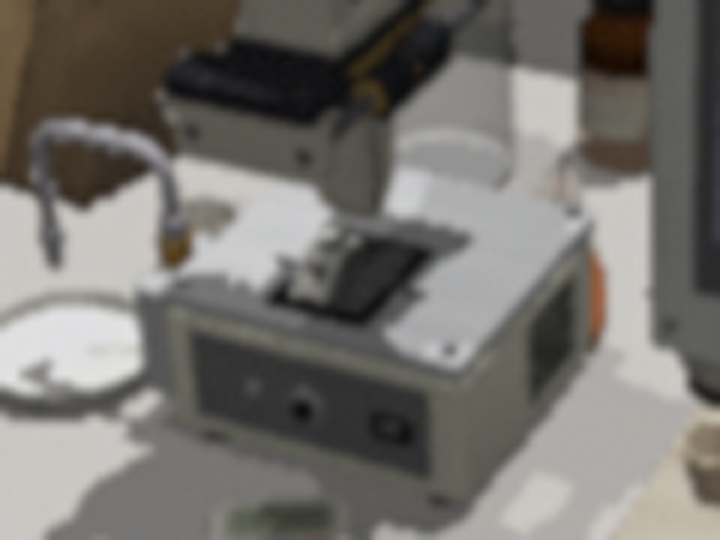

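```bash
python3 -m pendant '[[0,0,0.1,0,0,0,-1],[0,0,0.1,0,0,0,-1],[0,0,0.1,0,0,0,-1],[0,0,0.1,0,0,0,-1],[0,0,0,0,0,0,-1]]'; for i in 1 ; do python3 -m pendant '[[0,0,0.05,0,0,0,-1],[0,0,0,0,0,0,-1]]'; python3 -m pendant '[[0,0,0.05,0,0,0,-1],[0,0,0,0,0,0,-1]]';  done
```

```text
time_s: 10.4
tool_pos: [0.5445, -0.026, 0.1173]
tool_rot: [-0.0, 1.0, -0.01, -0.0]
force: [-0.1, -0.1, 0.2]
opening: 0.0003
time_s: 10.6
tool_pos: [0.5447, -0.026, 0.1162]
tool_rot: [-0.0, 1.0, -0.01, -0.0]
force: [1.0, 0.0, -0.4]
opening: 0.0006
time_s: 10.8
tool_pos: [0.5447, -0.026, 0.1147]
tool_rot: [-0.0, 1.0, -0.01, -0.0]
force: [0.1, -0.1, 0.2]
opening: 0.0006
```

```bash
python3 -m pendant '[[0,0,0.05,0,0,0,-1],[0,0,0,0,0,0,-1]]'; python3 -m pendant '[[0,0,0.05,0,0,0,-1],[0,0,0,0,0,0,-1]]'; python3 -m pendant '[[0,0,0.04,0,0,0,-1],[0,0,0,0,0,0,-1]]'
```

```text
time_s: 11.0
tool_pos: [0.5447, -0.026, 0.1131]
tool_rot: [-0.0, 1.0, -0.01, -0.0]
force: [0.2, -0.2, 0.0]
opening: 0.0007
time_s: 11.2
tool_pos: [0.5447, -0.026, 0.1116]
tool_rot: [-0.0, 1.0, -0.01, -0.0]
force: [0.3, -0.0, 0.5]
opening: 0.0003
time_s: 11.4
tool_pos: [0.5447, -0.0259, 0.1105]
tool_rot: [-0.0, 1.0, -0.01, -0.0]
force: [0.6, 0.3, -0.5]
opening: 0.0006
```

```bash
python3 -m pendant '[[0,0,0.04,0,0,0,-1],[0,0,0,0,0,0,-1]]'; python3 -m pendant '[[0,0,0.04,0,0,0,-1],[0,0,0,0,0,0,-1]]'; python3 -m pendant '[[0,0,0.04,0,0,0,-1],[0,0,0,0,0,0,-1]]'
```

```text
time_s: 11.6
tool_pos: [0.5447, -0.026, 0.1093]
tool_rot: [-0.0, 1.0, -0.01, -0.0]
force: [-0.6, -1.1, 0.8]
opening: 0.0007
time_s: 11.8
tool_pos: [0.5447, -0.026, 0.1081]
tool_rot: [-0.0, 1.0, -0.01, -0.0]
force: [0.3, 0.2, 0.4]
opening: 0.0003
time_s: 12.0
tool_pos: [0.5449, -0.026, 0.1071]
tool_rot: [-0.0, 1.0, -0.01, 0.0]
force: [-0.1, 0.3, 2.6]
opening: 0.0001
```

```bash
python3 -m pendant '[[0,0,0.04,0,0,0,-1],[0,0,0,0,0,0,-1]]'; python3 -m pendant '[[0,0,0.04,0,0,0,-1],[0,0,0,0,0,0,-1]]'; python3 -c "
from h import *
go([*disp([-.03,-.010,0])[:2],.100],-1.1)"
```

```text
time_s: 12.2
tool_pos: [0.545, -0.0261, 0.1061]
tool_rot: [0.0, 1.0, -0.01, 0.0]
force: [-1.2, -0.4, 5.2]
opening: 0.0002
time_s: 12.4
tool_pos: [0.545, -0.0261, 0.1049]
tool_rot: [0.0, 1.0, -0.01, 0.0]
force: [-0.5, -0.5, 6.8]
opening: 0.0002
t 12.4 pos [ 0.545  -0.0261  0.1049] tilt [ 6.e-04 -1.e-04 -1.e+00] xyaw -1.13 F [-0.55 -0.49  6.83] open 0.0002
units [ 0.301 -0.001  0.163] turn z units -0.008
```

```bash
python3 -m pendant '[[0,0,0.04,0,0,0,-1],[0,0,0.04,0,0,0,-1],[0,0,0,0,0,0,-1]]'; python3 -m pendant '[[0,0,0.03,0,0,0,-1],[0,0,0,0,0,0,-1],[0,0,0,0,0,0,-1]]'; python3 -c "
from h import *
for i in range(3): print(np.round(get_obs()['force'],2))
w=snapshot('wrist'); cv2.imwrite('pics/w7.png',w['frame'][100:280,160:360])
print(np.round(get_obs()['force'],2))"
```

```text
time_s: 12.7
tool_pos: [0.5452, -0.0261, 0.1029]
tool_rot: [0.0, 1.0, -0.01, 0.001]
force: [-0.8, 0.7, 9.1]
opening: 0.0004
time_s: 13.0
tool_pos: [0.5454, -0.0261, 0.1023]
tool_rot: [0.0, 1.0, -0.01, 0.001]
force: [-1.5, -0.3, 10.2]
opening: 0.0003
[-1.47 -0.3  10.18]
[-1.47 -0.3  10.18]
[-1.47 -0.3  10.18]
[-1.48 -0.7   9.73]
```

View pics/w7.png

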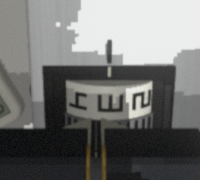

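```bash
python3 -m pendant '[[0,0,0.045,0,0,0,-1],[0,0,0,0,0,0,-1],[0.05,0,0,0,0,0,-1],[0.1,0,0,0,0,0,-1]]'; python3 -c "
from h import *
w=snapshot('wrist'); cv2.imwrite('pics/w8.png',cv2.resize(w['frame'][140:260,180:340],None,fx=3,fy=3))
go([*disp([-.03,-.010,0])[:2],.1014],-1.1)"
```

```text
time_s: 13.45
tool_pos: [0.5502, -0.0263, 0.1014]
tool_rot: [0.0, 1.0, -0.01, 0.001]
force: [0.3, -0.2, 10.4]
opening: 0.0002
t 13.5 pos [ 0.551  -0.0263  0.1015] tilt [ 4.e-03 -6.e-04 -1.e+00] xyaw -1.14 F [ 0.84 -0.34 10.07] open 0.0005
units [ 0.102 -0.005  0.003] turn z units -0.009
```

View pics/w8.png

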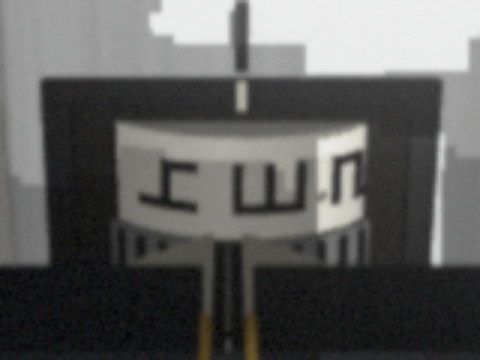

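```bash
python3 -m pendant '[[0.1,0,0.025,0,0,0,-1],[0.12,0,0,0,0,0,-1],[0.12,0,0,0,0,0,-1],[0.1,0,0,0,0,0,-1],[0.03,0,0,0,0,0,-1],[0,0,0,0,0,0,-1]]'; python3 -c "
from h import *
w=snapshot('wrist'); cv2.imwrite('pics/w9.png',cv2.resize(w['frame'][140:260,180:340],None,fx=3,fy=3))
go([*disp([-.03,-.010,0])[:2],.1014],-1.1)"
```

```text
time_s: 14.1
tool_pos: [0.566, -0.0266, 0.1009]
tool_rot: [0.0, 1.0, -0.01, 0.003]
force: [3.0, 0.9, 8.7]
opening: 0.0008
t 14.15 pos [ 0.566  -0.0267  0.1009] tilt [ 6.5e-03 -8.0e-04 -1.0e+00] xyaw -1.14 F [ 3.7  -0.83  9.34] open 0.0007
units [-0.398 -0.007 -0.019] turn z units -0.010
```

View pics/w9.png

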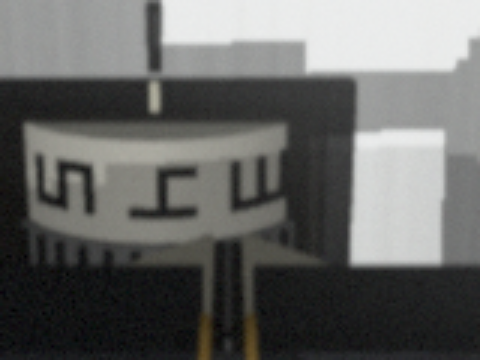

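```bash
python3 -m pendant '[[0,0,-0.1,0,0,0,-1],[0,0,-0.15,0,0,0,-1],[0,0,-0.2,0,0,0,-1],[-0.2,0,-0.1,0,0,0,-1],[-0.5,0,0,0,0,0,-1],[-0.1,0,0,0,0,0,-1],[0,0,0,0,0,0,-1]]'; python3 -c "
from h import *
w=snapshot('wrist'); cv2.imwrite('pics/w10.png',cv2.resize(w['frame'][120:260,180:360],None,fx=3,fy=3))
go([*disp([-.04,-.010,0])[:2],.1064],-1.1)"
```

```text
time_s: 14.85
tool_pos: [0.5388, -0.0258, 0.1156]
tool_rot: [-0.0, 1.0, -0.01, -0.0]
force: [1.0, 0.2, -0.6]
opening: 0.0005
t 14.9 pos [ 0.5394 -0.0259  0.1157] tilt [ 1.e-04  1.e-04 -1.e+00] xyaw -1.14 F [-0.18  0.12  0.64] open 0.0002
units [0.154 0.001 0.31 ] turn z units -0.010
```

View pics/w10.png

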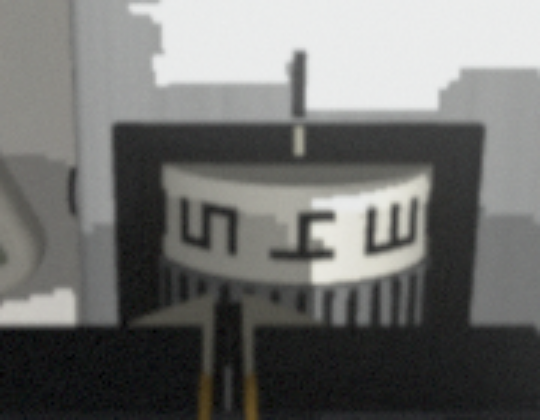

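```bash
python3 -m pendant '[[0.1,0,0.1,0,0,0,-1],[0,0,0.12,0,0,0,-1],[0,0,0.08,0,0,0,-1],[0,0,0.06,0,0,0,-1],[0,0,0.05,0,0,0,-1],[0,0,0.04,0,0,0,-1],[0,0,0.03,0,0,0,-1],[0,0,0,0,0,0,-1],[0,0,0,0,0,0,-1]]'
```

```text
time_s: 15.8
tool_pos: [0.5428, -0.0261, 0.1023]
tool_rot: [0.0, 1.0, -0.01, 0.001]
force: [-2.2, -0.1, 9.2]
opening: 0.0005
```

```bash
python3 -m pendant '[[0,0,0.05,0,0,0,-1],[0,0,0,0,0,0,-1],[0,0,0,0,0,0,-1]]'
```

```text
time_s: 16.1
tool_pos: [0.5429, -0.0261, 0.1011]
tool_rot: [0.0, 1.0, -0.01, 0.001]
force: [-2.6, -0.6, 11.1]
opening: 0.0002
```

```bash
python3 -m pendant '[[0.06,0,0,0,0,0,-1],[0.1,0,0,0,0,0,-1],[0.12,0,0,0,0,0,-1],[0.12,0,0,0,0,0,-1]]'; python3 -m pendant '[[0.12,0,0.015,0,0,0,-1],[0.1,0,0.01,0,0,0,-1],[0.04,0,0,0,0,0,-1],[0,0,0,0,0,0,-1]]'; python3 -c "
from h import *
w=snapshot('wrist'); cv2.imwrite('pics/w11.png',cv2.resize(w['frame'][120:260,180:360],None,fx=3,fy=3))
go([*disp([-.02,-.010,0])[:2],.1014],-1.1)"
```

```text
time_s: 16.5
tool_pos: [0.5561, -0.0264, 0.1016]
tool_rot: [0.0, 1.0, -0.01, 0.002]
force: [-0.2, -0.2, 11.2]
opening: 0.0002
time_s: 16.9
tool_pos: [0.565, -0.0266, 0.1011]
tool_rot: [0.0, 1.0, -0.01, 0.004]
force: [2.9, 1.1, 9.6]
opening: 0.0004
t 16.95 pos [ 0.5649 -0.0266  0.1011] tilt [ 7.e-03 -8.e-04 -1.e+00] xyaw -1.14 F [ 2.47 -0.1   8.94] open 0.0003
units [-0.031 -0.006 -0.011] turn z units -0.009
```

View pics/w11.png

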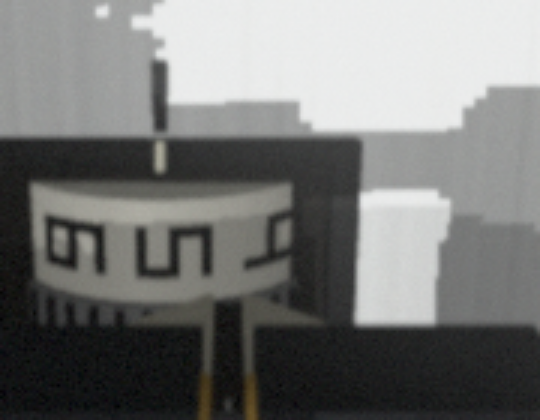

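```bash
python3 -m pendant '[[0,0,-0.1,0,0,0,-1],[0,0,-0.15,0,0,0,-1],[0,0,-0.2,0,0,0,-1],[-0.2,0,-0.1,0,0,0,-1],[-0.46,0,0,0,0,0,-1],[0,0,0,0,0,0,-1],[0,0,0,0,0,0,-1]]'; python3 -c "
from h import *
w=snapshot('wrist'); cv2.imwrite('pics/w12.png',cv2.resize(w['frame'][120:260,180:360],None,fx=3,fy=3))
go([*disp([-.04,-.010,0])[:2],.1011],-1.1)"
```

```text
time_s: 17.65
tool_pos: [0.5423, -0.0259, 0.1156]
tool_rot: [-0.0, 1.0, -0.01, 0.0]
force: [0.7, -0.6, -0.1]
opening: 0.0002
t 17.7 pos [ 0.5427 -0.026   0.1156] tilt [ 4.e-04  0.e+00 -1.e+00] xyaw -1.14 F [-0.45  0.36  0.51] open 0.0006
units [ 0.045 -0.001  0.483] turn z units -0.010
```

View pics/w12.png

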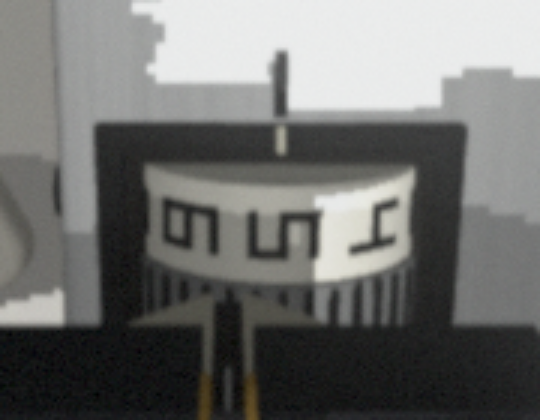

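The wheel has locked on 5. One more stroke.

```bash
python3 -m pendant '[[0,0,0.1,0,0,0,-1],[0,0,0.12,0,0,0,-1],[0,0,0.08,0,0,0,-1],[0,0,0.06,0,0,0,-1],[0,0,0.05,0,0,0,-1],[0,0,0.05,0,0,0,-1],[0,0,0.04,0,0,0,-1],[0,0,0.025,0,0,0,-1],[0,0,0,0,0,0,-1],[0,0,0,0,0,0,-1]]'
```

```text
time_s: 18.7
tool_pos: [0.543, -0.0261, 0.1011]
tool_rot: [0.0, 1.0, -0.01, 0.001]
force: [-2.3, -0.1, 11.1]
opening: 0.0004
```

```bash
python3 -m pendant '[[0.06,0,0,0,0,0,-1],[0.1,0,0,0,0,0,-1],[0.12,0,0,0,0,0,-1],[0.12,0,0,0,0,0,-1]]'; python3 -m pendant '[[0.12,0,0.015,0,0,0,-1],[0.1,0,0.01,0,0,0,-1],[0.03,0,0,0,0,0,-1],[0,0,0,0,0,0,-1]]'; python3 -c "
from h import *
w=snapshot('wrist'); cv2.imwrite('pics/w13.png',cv2.resize(w['frame'][120:260,180:360],None,fx=3,fy=3))
go([*disp([-.02,-.010,0])[:2],.1014],-1.1)"
```

```text
time_s: 19.1
tool_pos: [0.5561, -0.0264, 0.1016]
tool_rot: [0.0, 1.0, -0.01, 0.002]
force: [0.8, 0.7, 10.5]
opening: 0.0002
time_s: 19.5
tool_pos: [0.5647, -0.0266, 0.1011]
tool_rot: [0.0, 1.0, -0.01, 0.004]
force: [3.1, 0.4, 9.6]
opening: 0.0005
t 19.55 pos [ 0.5647 -0.0266  0.1011] tilt [ 7.2e-03 -8.0e-04 -1.0e+00] xyaw -1.14 F [3.32 0.67 9.68] open 0.0004
units [-0.023 -0.006 -0.01 ] turn z units -0.009
```

View pics/w13.png

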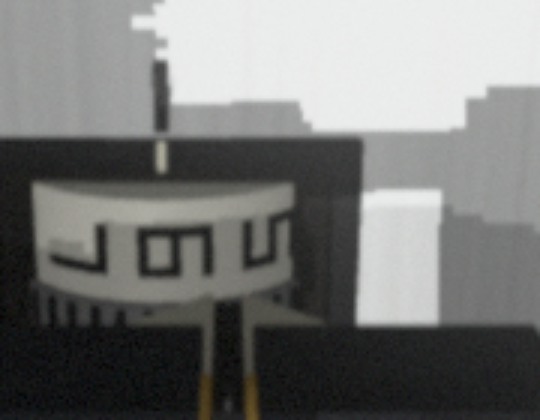

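```bash
python3 -m pendant '[[0,0,-0.1,0,0,0,-1],[0,0,-0.15,0,0,0,-1],[0,0,-0.2,0,0,0,-1],[-0.2,0,-0.3,0,0,0,-1],[-0.4,0,-0.8,0,0,0,-1],[0,0,-0.8,0,0,0,-1],[0,0,-0.4,0,0,0,-1],[0,0,0,0,0,0,-1],[0,0,0,0,0,0,-1]]'; python3 -c "
from h import *
w=snapshot('wrist'); cv2.imwrite('pics/w14.png',w['frame'])
go([*disp([-.04,-.010,0])[:2],.2],-1.1)"
```

```text
time_s: 20.45
tool_pos: [0.5435, -0.0259, 0.1809]
tool_rot: [-0.0, 1.0, -0.01, -0.0]
force: [0.5, -0.0, 0.7]
opening: 0.0006
t 20.5 pos [ 0.5433 -0.0259  0.1804] tilt [-1.9e-03  4.0e-04 -1.0e+00] xyaw -1.13 F [ 0.17  0.7  -0.56] open 0.0003
units [ 0.024  0.004 -0.653] turn z units -0.008
```

View pics/w14.png

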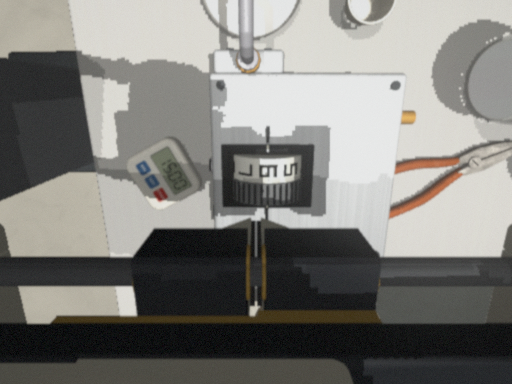

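The wheel shows 6 between the marks at (267,170), with 7 on the near side and 5 beyond. Next I'll back away and check the pan and wheel from above.

```bash
python3 -m pendant '[[-0.5,0.2,-0.8,0,0,0,-1],[-0.8,0.3,-0.5,0,0,0,-1],[-1,0.3,0,0,0,0,-1],[-0.8,0.2,0,0,0,0,-1],[-0.8,0,0,0,0,0,-1],[-0.4,0,0,0,0,0,-1],[0,0,0,0,0,0,-1],[0,0,0,0,0,0,-1]]'; python3 - <<'E'
from h import *
s=snapshot('top'); crop(s,110,140,270,260,5,'top15')
c=snapshot('scene'); cv2.imwrite('pics/scene15.png',c['frame'])
t=disp([-.045,.162,.016]); print("target px",(proj(s,t)-[110,140])*5)
g=cv2.cvtColor(s["frame"],cv2.COLOR_BGR2GRAY).astype(np.float32)
u0,v0=110+366/5,140+296/5; pts=[]
for a in np.radians(np.r_[90:270:5]):
    r=np.arange(12,21,.25); p=cv2.remap(g,(u0+r*np.cos(a)).astype(np.float32)[None],(v0+r*np.sin(a)).astype(np.float32)[None],cv2.INTER_CUBIC)[0]
    k=p.argmin(); pts.append((u0+r[k]*np.cos(a),v0+r[k]*np.sin(a)))
P=np.array(pts); A=np.c_[2*P,np.ones(len(P))]; x=np.linalg.lstsq(A,(P**2).sum(1),rcond=None)[0]
print("centre",x[:2],"r",np.sqrt(x[2]+x[0]**2+x[1]**2),"world",onz(s,x[0],x[1],.014),"spout",t)
go([.4,-.05,.22],-1.1)
E
```

```text
time_s: 21.3
tool_pos: [0.4151, -0.0535, 0.2204]
tool_rot: [-0.0, 1.0, -0.01, 0.0]
force: [-0.1, 0.4, -0.2]
opening: 0.0009
target px [364.38810146 295.69107799]
centre [182.40995482 199.13838503] r 15.440550918623666 world [0.54261036 0.14775656 0.014     ] spout [0.54231828 0.14603403 0.016     ]
t 21.4 pos [ 0.4153 -0.0535  0.2204] tilt [ 3.e-04  1.e-04 -1.e+00] xyaw -1.12 F [ 1.05 -0.13  0.13] open 0.0004
units [-0.512 -0.106  0.013] turn z units -0.005
```

View pics/top15.png

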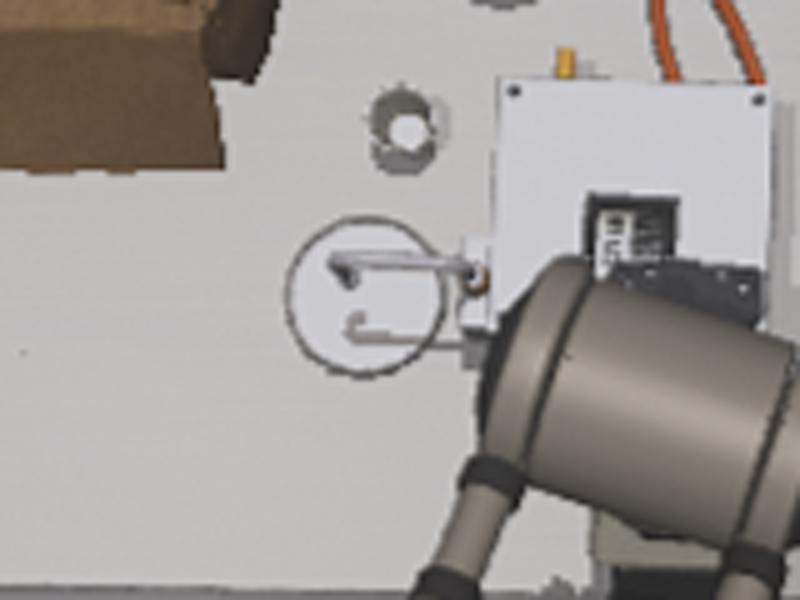

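View pics/scene15.png

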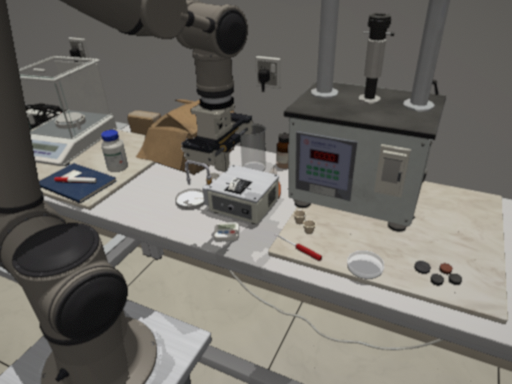

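```bash
python3 -c "
from rig import *
print(hand_in())"
```

```text
the job is handed in; nothing more can be done
None
```

The pan stands under the spout and the dose wheel is locked on 6. I handed the job in at about 21.4 s of the 61 s allowed; hand-in gives no verdict.

- **Pan:** I slid it along the bench with two partly opened fingers and did not lift it. The last top view put its centre at (0.543, 0.148) m against the spout mouth at (0.542, 0.146) m. That is within about 2 mm, roughly the camera's own accuracy.
- **Wheel:** Touch found its top at about 0.108 m. I rolled it from 3 through 4 and 5 to 6 in three strokes and let it spring up and lock after each one. Vertical force readings stayed between about 9 and 11 N, with up to about 3.7 N sideways at the stroke ends. That is a little under the 11 to 13 N suggested for rolling, but the wheel turned freely.
- **Final checks:** The wrist camera shows 6 between the index marks, with 7 on the near side and 5 beyond. At the end the tool was clear of everything at z = 0.22 m. The cup is unmoved in the last top view. The timer, screwdriver and petri dish looked undisturbed in the last pictures, but I did not measure them.

No check failed. One early rough reading of the pan from the scene camera was about 6 to 8 mm off the top view. I used the top view, and the wrist view agreed with it.

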